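# Back-light a warning-lamp lens on the inspection rig

### The arm

A 7-joint arm with a two-finger parallel gripper is mounted at the origin on the work surface. World frame = base frame: x ahead of the robot, y to its left, z up, the work surface at z = 0. Lengths are in m, angles in rad, forces in N, time in s.
With the tool pointing down it reaches from about 0.425 to 0.925 m from the base axis. Payload 6.8 kg.
Tool frame: the origin (TCP) lies between the finger pads; the fingertips stand 11 mm ahead of it and the grasp point (between the pads) lies 8 mm behind it; z points along the fingers, y is the line along which they close (so a half turn about z gives the same grasp; the last joint's range is limited). The gripper opens to 85 mm and grips with 20 to 120 N. Pads are 22 mm wide; open, the fingers measure 114 mm over their backs; the gripper's body (76 mm by 85 mm) begins 54 mm behind the grasp point. The pads swing forward as they close: fully open they stand 13 mm farther back than shut.
Start: joints at [-1.318, 0.477, 0.022, 1.555, -0.011, 1.109, -0.083], TCP at [0.238, 0.632, 0.242] pointing down, gripper open.
Joint ranges: [-2.96, 2.96], [-0.34, 2.1], [-1.41, 1.46], [0.24, 2.44], [-1.37, 4.51], [0.17, 1.92], [-2.96, 2.96]. Speed limits (rad/s): [2.39, 2.39, 3.14, 3.14, 3.14, 3.14, 3.14].

### API

Orientations are given as a rotation vector (axis times angle).
In Python, from bench import r gives the robot as it stands.
- The arm moves only by the tool send_rows, never from a script. Its argument "deltas" is a list of rows, each an object of numbers: "dx", "dy", "dz": the shift along the world's x, y, z in mm; "rx", "ry", "rz": the turn, a rotation vector about the world's x, y, z in degrees. A call has 1 to 5 rows; each row is the pose to reach, as a shift and turn from the pose commanded when the call began; what a row does not reach only later rows make up. A row lasts 1/12 s, in which the tool goes at most 41.7 mm and 7.16 degrees, less where a joint would pass 70% of its speed; a pose out of reach is approached as far as the arm can. A call with a gripper value outside its range is refused whole. "jaw" is the finger opening in mm, from 0 to 85.4, set as the call begins (left out, the last holds). The fingers move at their own pace and stop on an object; "newtons" is the grip in N (left out, the last holds). Time passes only in rows, so rows that repeat a pose let the fingers close. It gives the time, the measured TCP pose, the force, the opening and the grip force at its end, in the units of the state.
- r.get_obs(): the state, without advancing time (a new reading comes with each control period).
- r.grab_frame(name): name is "scene" or "side" or "wrist"; returns a dict with "frame" (400x640x3 uint8, blue, green, red), "z_map" (400x640 float32, m along the optical axis (not along the pixel's ray), 0 where there is no reading), "vertical_fov" (degrees; the focal length in pixels is half the picture's height over the tangent of half this angle, whatever the lens; pixels are square), "cx", "cy" (the principal point, pixels), "distortion" ([k1, k2, p1, p2, k3] as OpenCV has them; the pictures are not rectified), "xyz" and "orientation" of the camera in the world. Camera axes: x right, y down, z forward; pixel columns grow to the right and rows downward; lengths in m; the calibration is good to about 2 mm. A picture is of the moment at which its call begins.
- r.hand_in(): hands the job in; it is judged then, once.
The state is a dict: "clock": time; "joints": joint angles; "qvel": joint speeds; "tau": joint torques, N m; "tcp_pos": TCP position; "orientation": TCP orientation; "contact_force": force on the tool from outside, world axes, zero at the start; "moment": the same for the moment, N m; "grip_width": finger opening in m; "gripper_force": force on a finger pad.
Only numpy, scipy, OpenCV 4.12 (cv2) and the standard library are available. Lean on these libraries where they do the work, as an engineer would, in place of code of your own. Each camera call takes 0.05 s, during which the arm holds its last target. There are 200 camera calls.

### The job

Check the amber warning-lamp lens: take it out of the wooden rack and slide it upright, fully home, into the slot of the inspection rig, and let go of it. Then press the red lock button so that the telescoping lamp boom springs free, take the boom by its yellow grip and pull it out until its blue pointer is in line with the red mark on the scale. Finish while still holding the boom there (its spring pulls it back if you let go), with the lens in its slot and without disturbing the green lens, the jar, the tape roll or the red mark.

Things in the scene. Friction and masses are not known exactly. Their poses are not given: they have to be found in the camera images.
- amber_lens: The lens to inspect: a square amber pane in a black rubber rim, 10 mm thick (its x), 100 mm wide (its y), 100 mm high (its z), about 0.2 kg. Origin: centre of its underside. At the start it stands upright in one of the two grooves of the rack. Either face may look either way.
- green_lens: A green lens of the same shape and size with the same axes, in the rack's other groove, 70 mm away; to be left alone.
- rack: Fixed wooden rack, 150 mm (x) by 130 mm (y); origin at the centre of its underside. Its two grooves run along its y at x = -35 and +35 mm, 14 mm wide, groove floor at 12 mm, walls up to 34 mm.
- slot (a point): Centre of the floor of the rig's lens slot. The axes are the rig's: z up, y along the slot and along the boom. The slot is 13.5 mm wide (x) and 104 mm long (y), open at the top; straight steel walls up to 25 mm above its floor, then flared lips up to 36 mm above it. Slot floor 12 mm above the table.
- rig: Fixed inspection rig with a grey sleeve and telescoping boom along its y; z up. The boom's centre line runs parallel to the slot, 60 mm beyond it (rig +x). Sleeve and boom tops are 95 mm above the table, the grip's top 145 mm. Origin: on the table, 180 mm short of the slot's centre along y and 30 mm beyond it along x.
- lock_button_top (a point): Centre of the top of the round red lock button (32 mm across) on top of the grey sleeve, about 117 mm above the table, pressed straight down. Its axis is vertical.
- lock_button (a joint): How far the lock button is pressed, in m: 0 up, 0.006 fully down (1.5 N to start, 5 N fully down; springs back up). From about 0.0035 on the boom is free.
- extension (a joint): How far the telescoping boom is drawn out along the rig's +y, in m: 0 locked home, up to 0.15. When locked it cannot be pulled out. When freed it springs out by itself to about 0.03, and stays unlocked when the button comes back up. Beyond that a spring of 80 N/m (up to about 8 N) pulls it back towards 0.03.
- boom: The telescoping boom: aluminium tube, black carriage with a back-light panel hanging below, and the upright yellow grip. Axes as the rig's; when locked home its origin is the rig's origin, and it moves with the boom along y.
- grip (a point): Point on the axis of the yellow upright grip, 20 mm below its top, 125 mm above the table; axes as the rig's. The grip is 24 mm (x) by 18 mm (y, along the boom), stands from 94 to 145 mm above the table and moves with the boom: pinch it here from above, the fingers closing along the boom. Nothing stands within 25 mm of it above 95 mm height.
- pointer (a point): Tip of the thin blue pointer (5 mm wide) that sticks out from the boom over the white scale strip, moving with the boom; axes as the rig's.
- mark (a point): Tip of the red mark, a 20 mm wide red clip with a 5 mm wide tip on the far edge of the white scale strip (10 mm ticks), pointing at the pointer's path. The pointer is in line with it when both have the same place along the rig's y, which is when the boom is drawn out as far as the mark's setting. It stands somewhere from 0.07 to 0.12 of boom travel and must not be shifted.
- jar: Closed red jar, 72 mm across, 100 mm high, standing on the bench, origin at the centre of its underside; leave alone.
- tape_roll: White roll of tape lying flat, 96 mm across, 40 mm high, origin at the centre of its underside; leave alone.
There are look-alikes about, which are no part of the job. Of the things that look like the amber_lens, the smallest one is meant.

How it is judged:
By the outcome, as a careful person would: the job done as asked, in the order asked, and still so for the second after the job is handed in, while the arm keeps its last pose, push and grip.
It also fails if it takes over 64 s, if anything falls off the work surface, if the arm or the gripper's body presses on something with over 40 N, if the wrist force passes 120 N, or if a joint passes its speed limit or range.

## Working session

There is one attempt and no reset: what is moved stays moved. The work goes in short steps, Python scripts to look and compute and a tool call to move; the robot and the scene stay as the last step left them, time stands still between calls to the robot, and variables do not carry over. Pictures are saved under pics/ and viewed, at most 12 in all, crops included, and the job is handed in when it is done.

Besides the shell and the picture viewer there is one more tool, called after ">>>" by a JSON object that holds its "fn" and its "kwargs". send_rows: Moves the arm, as the interface text tells. Its arguments: {"type":"object","properties":{"deltas":{"type":"array","items":{"type":"object","properties":{"dx":{"type":"number"},"dy":{"type":"number"},"dz":{"type":"number"},"rx":{"type":"number"},"ry":{"type":"number"},"rz":{"type":"number"}}}},"jaw":{"type":"number"},"newtons":{"type":"number"}},"required":["deltas"]}

```bash
mkdir -p pics; cat > h.py <<'E'
import numpy as np, cv2
from scipy.spatial.transform import Rotation as R
from bench import r
def grab(name,save=None):
    f=r.grab_frame(name)
    if save: cv2.imwrite('pics/'+save,f['frame'])
    return f
def K(f):
    fl=200/np.tan(np.radians(f['vertical_fov'])/2)
    return np.array([[fl,0,f['cx']],[0,fl,f['cy']],[0,0,1]])
def Rm(f):
    o=np.array(f['orientation'],float)
    return R.from_rotvec(o).as_matrix() if o.size==3 else o.reshape(3,3)
def rays(f,uv):
    p=cv2.undistortPoints(np.array(uv,np.float64).reshape(-1,1,2),K(f),np.array(f['distortion'],float)).reshape(-1,2)
    return np.c_[p,np.ones(len(p))]
def onz(f,uv,z):  # intersect pixel ray with height z
    d=rays(f,uv)@Rm(f).T; c=np.array(f['xyz']); return c+d*((z-c[2])/d[:,2])[:,None]
def cloud(f):
    v,u=np.mgrid[0:400,0:640]; d=rays(f,np.c_[u.ravel(),v.ravel()])
    return ((d*f['z_map'].reshape(-1,1))@Rm(f).T+np.array(f['xyz'])).reshape(400,640,3)
def proj(f,P):
    M=Rm(f).T; return cv2.projectPoints(np.array(P,float).reshape(-1,3),cv2.Rodrigues(M)[0],-M@np.array(f['xyz']),K(f),np.array(f['distortion'],float))[0].reshape(-1,2)
E
python3 - <<'E'
from h import *
import pickle
D={}
for n in ['scene','side','wrist']:
    f=grab(n,n+'0.png'); D[n]=f; print(n,f['xyz'],f['orientation'],f['vertical_fov'],f['distortion'])
pickle.dump(D,open('d0.pkl','wb'))
print(r.get_obs())
E
```

```text
scene [1.24837274 0.21450253 0.93945689] [-1.43168834 -2.18691067  0.82262666] 47.78211303607077 [-0.04784321  0.          0.          0.          0.        ]
side [ 0.312575   -1.16759975  1.19311146] [-2.33797545  0.19963556 -0.10493252] 43.52053346479782 [-0.08992724  0.          0.          0.          0.        ]
wrist [0.16149164 0.66033151 0.37253093] [2.35031565 1.62727689 0.26830545] 66.9929715838906 [-0.01335611  0.          0.          0.          0.        ]
{'clock': 0.15, 'joints': array([-1.31809079,  0.47761764,  0.02234426,  1.55621286, -0.01149296,
        1.10928488, -0.08310192]), 'qvel': array([ 0.00113237, -0.00441765,  0.00204436, -0.00286209,  0.00048123,
        0.00040078, -0.00058783]), 'tau': array([ 3.10023242e-03, -5.96922040e+01,  1.61035147e+00, -2.81488734e+01,
        1.27166297e-02,  6.57264973e-03, -5.51104176e-07]), 'tcp_pos': array([0.23814515, 0.63113051, 0.24154888]), 'orientation': array([-5.63623198e-01, -3.09046841e+00,  2.17797762e-03]), 'contact_force': array([ 0.64239961, -0.15496846, -0.02028579]), 'moment': array([-0.00370257, -0.00343059, -0.02119708]), 'gripper_force': 0.0, 'grip_width': 0.08557083776653196}
```

View pics/scene0.png

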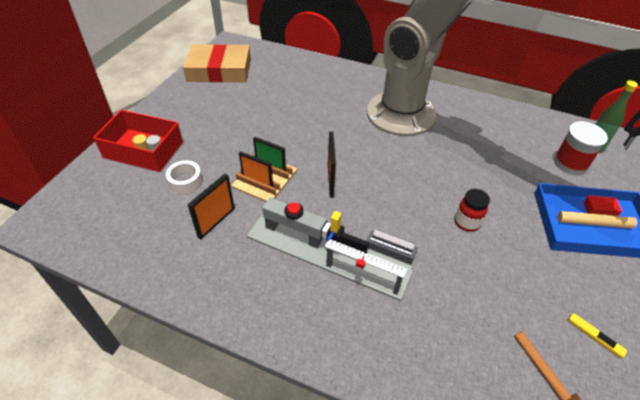

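View pics/side0.png

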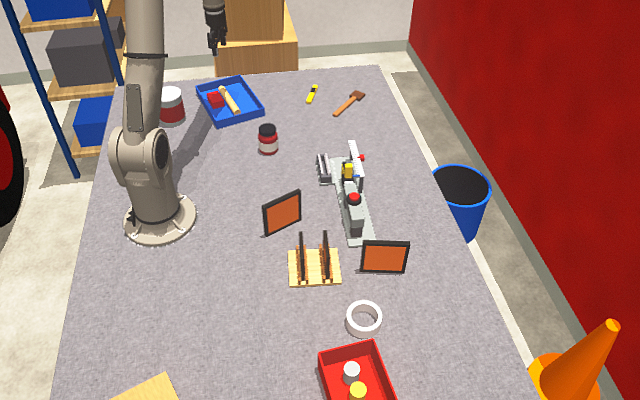

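The scene view shows the rack at (265,175), with the amber lens in front at (257,170) and the green one behind it. Large amber look-alikes stand at (332,163) and (213,206). On the rig, the button is at (293,210), the grip at (336,222), the red mark at (361,263) and the slot at (393,243). I'll merge the depth into a top-down map.

```bash
cat >> h.py <<'E'
def topmap(fs,x0,x1,y0,y1,res):
    # rows: x decreasing downward inverse; col: y. returns colour + height image
    P=np.concatenate([cloud(f).reshape(-1,3) for f in fs]); C=np.concatenate([f['frame'].reshape(-1,3) for f in fs])
    V=np.concatenate([f['z_map'].ravel()>0 for f in fs]); P,C=P[V],C[V]
    o=np.argsort(P[:,2]); P,C=P[o],C[o]
    i=((P[:,0]-x0)/res).astype(int); j=((P[:,1]-y0)/res).astype(int)
    m=(i>=0)&(i<int((x1-x0)/res))&(j>=0)&(j<int((y1-y0)/res))
    img=np.zeros((int((x1-x0)/res),int((y1-y0)/res),3),np.uint8); img[i[m],j[m]]=C[m]
    return img
E
python3 - <<'E'
from h import *
import pickle
D=pickle.load(open('d0.pkl','rb'))
img=topmap([D['side'],D['scene']],0.35,0.85,-0.4,0.35,0.0025)
img=cv2.resize(img,None,fx=2.6,fy=2.6,interpolation=cv2.INTER_NEAREST)
cv2.imwrite('pics/top0.png',img)
for n in ['scene','side']:
    f=D[n]; P=cloud(f); hsv=cv2.cvtColor(f['frame'],cv2.COLOR_BGR2HSV)
    for nm,lo,hi in [('amber',(5,150,60),(16,255,255)),('red',(0,170,90),(4,255,255)),('yellow',(20,150,120),(32,255,255)),('green',(60,120,30),(85,255,255)),('blue',(105,150,80),(125,255,255))]:
        m=cv2.inRange(hsv,lo,hi); k,l,s,c=cv2.connectedComponentsWithStats(m)
        for a in range(1,k):
            if s[a,4]<12: continue
            q=P[(l==a)&(f['z_map']>0)]
            if len(q)<8: continue
            md=np.median(q,0)
            if not(0.3<md[0]<0.9 and -.45<md[1]<.4): continue
            q=q[np.linalg.norm(q-md,axis=1)<.15]; e=np.linalg.svd(q-q.mean(0),full_matrices=False)
            print(n,nm,s[a,4],c[a].round(),q.mean(0).round(4),'n',e[2][2].round(3),'min',np.percentile(q,3,0).round(3),'max',np.percentile(q,97,0).round(3))
E
```

```text
scene amber 45 [329. 164.] [ 0.3776 -0.1072  0.0525] n [ 0.422 -0.907 -0.002] min [ 0.347 -0.121  0.016] max [ 0.409 -0.093  0.089]
scene amber 784 [256. 174.] [ 0.5004 -0.2753  0.0559] n [ 0.993 -0.061  0.103] min [ 0.492 -0.324  0.021] max [ 0.513 -0.22   0.103]
scene amber 119 [282. 171.] [ 0.4384 -0.2293  0.0305] n [ 0.594  0.176 -0.785] min [ 0.42  -0.256  0.019] max [ 0.446 -0.209  0.04 ]
scene amber 1128 [213. 207.] [ 0.6578 -0.3137  0.0662] n [-0.212 -0.977 -0.   ] min [ 0.605 -0.325  0.011] max [ 0.709 -0.302  0.119]
scene red 208 [472. 211.] [0.4092 0.2966 0.0727] n [-0.582  0.05  -0.811] min [0.393 0.267 0.061] max [0.418 0.326 0.082]
scene red 125 [293. 208.] [ 0.616  -0.106   0.1163] n [-0.185  0.039 -0.982] min [ 0.603 -0.122  0.109] max [ 0.627 -0.092  0.12 ]
scene red 17 [467. 229.] [0.4161 0.3002 0.0099] n [ 0.617  0.045 -0.786] min [0.413 0.283 0.007] max [0.421 0.318 0.014]
scene red 51 [360. 263.] [0.6891 0.092  0.0993] n [0.835 0.081 0.544] min [0.681 0.084 0.09 ] max [0.694 0.1   0.104]
scene yellow 154 [335. 221.] [0.6244 0.0049 0.1299] n [0.657 0.741 0.141] mi
[... 1030 characters left out ...]
[0.212 0.977 0.002] min [ 0.606 -0.334  0.012] max [ 0.709 -0.311  0.114]
side amber 32 [330. 270.] [ 0.5038 -0.3148  0.0324] n [-0.963  0.101 -0.25 ] min [ 0.5   -0.338  0.026] max [ 0.509 -0.287  0.036]
side red 40 [270. 138.] [0.3911 0.2693 0.073 ] n [-0.072  0.022  0.997] min [0.361 0.26  0.065] max [0.416 0.284 0.079]
side red 23 [361. 157.] [0.6854 0.0834 0.0968] n [ 0.752 -0.292  0.591] min [0.677 0.074 0.086] max [0.692 0.093 0.103]
side red 66 [354. 196.] [ 0.6139 -0.1134  0.115 ] n [ 0.196 -0.017  0.981] min [ 0.6   -0.125  0.107] max [ 0.632 -0.099  0.12 ]
side yellow 126 [347. 170.] [0.617  0.0027 0.1185] n [-0.999 -0.051  0.01 ] min [ 0.606 -0.012  0.078] max [0.629 0.059 0.147]
```

View pics/top0.png

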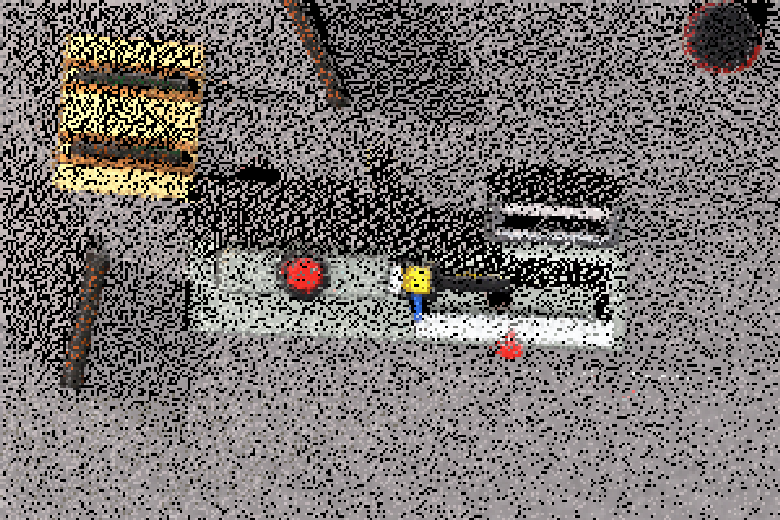

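>>> {"fn": "send_rows", "kwargs": {"deltas": [{"dx":120,"dy":-165,"rz":-35},{"dx":120,"dy":-165,"rz":-35},{"dx":120,"dy":-165,"rz":-35},{"dx":120,"dy":-165,"rz":-35},{"dx":120,"dy":-165,"rz":-35}], "jaw": 40}}

```text
$.deltas[0]: bad value
```

>>> {"fn": "send_rows", "kwargs": {"deltas": [{"dx":110,"dy":-165,"rz":-35},{"dx":110,"dy":-165,"rz":-35},{"dx":110,"dy":-165,"rz":-35},{"dx":110,"dy":-165,"rz":-35},{"dx":110,"dy":-165,"rz":-35}]}}

```text
$.deltas[0]: bad value
```

>>> {"fn": "send_rows", "kwargs": {"deltas": [{"dx":80,"dy":-180,"dz":40},{"dx":80,"dy":-180,"dz":40},{"dx":80,"dy":-180,"dz":40},{"dx":80,"dy":-180,"dz":40},{"dx":80,"dy":-180,"dz":40}]}}

```text
$.deltas[0]: bad value
```

```bash
python3 - <<'E'
from h import *
import pickle
f=grab('wrist','w1.png'); pickle.dump(f,open('w1.pkl','wb')); o=r.get_obs(); print(o['joints'],o['tcp_pos'],o['orientation'],f['xyz'],o['clock'])
E
```

```text
[-1.31811398  0.47753135  0.02237141  1.5560317  -0.01151841  1.1093077
 -0.08312177] [0.23816348 0.63122184 0.24168379] [-5.63671880e-01 -3.09047042e+00  1.79310959e-03] [0.16150939 0.66037942 0.37266097] 0.2
```

View pics/w1.png

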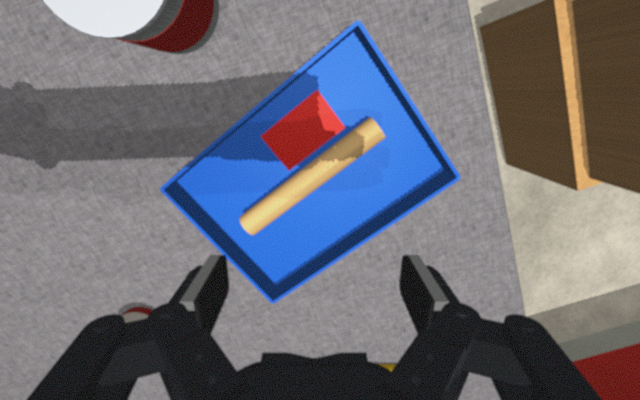

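The move was refused, so this frame still shows the start view over the blue tray. I'll retry with every field filled in.

>>> {"fn": "send_rows", "kwargs": {"deltas": [{"dx":120,"dy":-165,"dz":0,"rx":0,"ry":0,"rz":-35},{"dx":120,"dy":-165,"dz":0,"rx":0,"ry":0,"rz":-35},{"dx":120,"dy":-165,"dz":0,"rx":0,"ry":0,"rz":-35},{"dx":120,"dy":-165,"dz":0,"rx":0,"ry":0,"rz":-35},{"dx":120,"dy":-165,"dz":0,"rx":0,"ry":0,"rz":-35}], "jaw": 40}}

```text
clock: 0.62
tcp_pos: [0.3597, 0.464, 0.2423]
orientation: [1.477, 2.772, -0.0]
contact_force: [0.6, -0.0, 0.4]
grip_width: 0.04
gripper_force: 0.0
```

>>> {"fn": "send_rows", "kwargs": {"deltas": [{"dx":110,"dy":-165,"dz":0,"rx":0,"ry":0,"rz":-35},{"dx":110,"dy":-165,"dz":0,"rx":0,"ry":0,"rz":-35},{"dx":110,"dy":-165,"dz":0,"rx":0,"ry":0,"rz":-35},{"dx":110,"dy":-165,"dz":0,"rx":0,"ry":0,"rz":-35},{"dx":110,"dy":-165,"dz":0,"rx":0,"ry":0,"rz":-35}]}}

```text
clock: 1.03
tcp_pos: [0.47, 0.2978, 0.2425]
orientation: [2.244, 2.198, 0.0]
contact_force: [0.7, -1.2, 0.1]
grip_width: 0.0399
gripper_force: 0.0
```

>>> {"fn": "send_rows", "kwargs": {"deltas": [{"dx":100,"dy":-170,"dz":40,"rx":0,"ry":0,"rz":0},{"dx":100,"dy":-170,"dz":40,"rx":0,"ry":0,"rz":0},{"dx":100,"dy":-170,"dz":40,"rx":0,"ry":0,"rz":0},{"dx":100,"dy":-170,"dz":40,"rx":0,"ry":0,"rz":0},{"dx":100,"dy":-170,"dz":40,"rx":0,"ry":0,"rz":0}]}}

```text
clock: 1.45
tcp_pos: [0.5694, 0.1283, 0.2831]
orientation: [2.236, 2.206, 0.001]
contact_force: [-0.3, 0.6, 0.0]
grip_width: 0.0402
gripper_force: 0.0
```

```bash
python3 - <<'E'
from h import *
import pickle
f=grab('wrist','w2.png'); pickle.dump(f,open('w2.pkl','wb')); o=r.get_obs(); print(o['joints'],o['tcp_pos'],o['orientation'],f['xyz'],o['clock'])
E
```

```text
[-0.70371826  0.30777489  0.48839822  1.75560392 -0.15405457  1.11241907
 -0.18902829] [0.57292459 0.12104895 0.28486543] [2.24123382 2.19247952 0.00250171] [0.57142307 0.21116672 0.41420914] 1.5
```

View pics/w2.png

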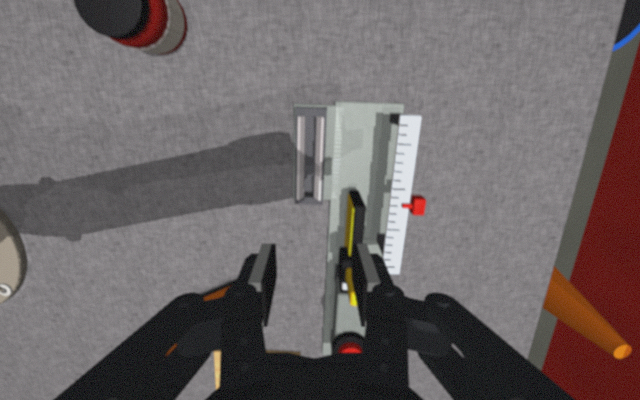

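The wrist view is good: the slot is centred near (311,153), the scale runs from (410,115) to (392,272), the mark tip is at (403,206) and the button is at (348,343). Next I'll measure the slot, scale, mark and rig yaw.

```bash
python3 - <<'E'
from h import *
import pickle
f=pickle.load(open('w2.pkl','rb')); P=cloud(f); z=f['z_map']>0
X,Y,Z=P[...,0],P[...,1],P[...,2]
def rect(m,nm):
    q=P[m][:,:2].astype(np.float32)*1000; (c,s,a)=cv2.minAreaRect(q); print(nm,m.sum(),np.round(c,1),np.round(s,1),round(a,2), 'z',np.round(np.percentile(Z[m],[5,50,95])*1000,1))
u,v=np.meshgrid(range(640),range(400))
roi=(u>288)&(u<330)&(v>98)&(v<208)&z
rect(roi&(Z>.035)&(Z<.06),'slot lips')
for lo in (.043,.046): rect(roi&(Z>lo)&(Z<.06),'lips hi')
fl=roi&(Z<.030)&(X>.545)&(X<.59); 
sc=(u>375)&(u<430)&(v<285)&(v>105)&z&(f['frame'].min(2)>170); rect(sc,'scale')
hsv=cv2.cvtColor(f['frame'],cv2.COLOR_BGR2HSV)
rd=(cv2.inRange(hsv,(0,150,80),(6,255,255))>0)&z
mk=rd&(u>395)&(u<435)&(v>185)&(v<225); rect(mk,'mark')
print('mark tip px',[(int(a),int(b)) for a,b in zip(u[mk],v[mk]) if a<u[mk].min()+6])
# plate edge fit via z between 3 and 12mm
# x-section of slot along columns at several rows
for vv in (120,135,150,165,180):
    print(vv,[(int(a),int(f['frame'][vv,a].mean()),round(float(Z[vv,a])*1000)) for a in range(292,332)])
E
```

```text
slot lips 1999 [564.4 134.4] [124.4  37.5] 87.47 z [35.5 38.1 47.5]
lips hi 671 [564.4 134.5] [103.9  30.6] 87.41 z [43.5 46.4 48.1]
lips hi 409 [564.4 134.6] [103.7  30.6] 87.44 z [46.1 47.  48.4]
scale 3094 [684.6  65.1] [ 62.9 259.4] 0.59 z [ 0.1 91.3 92.6]
mark 251 [705.8  70.5] [24.3 79.3] 43.59 z [-1.000e-01  9.990e+01  1.015e+02]
mark tip px [(403, 205), (404, 205), (405, 205), (406, 205), (407, 205), (408, 205), (403, 206), (404, 206), (405, 206), (406, 206), (407, 206), (408, 206), (408, 207)]
120 [(292, 118, 0), (293, 110, 9), (294, 106, 10), (295, 100, 36), (296, 106, 37), (297, 141, 47), (298, 185, 46), (299, 192, 48), (300, 178, 45), (301, 159, 42), (302, 153, 40), (303, 151, 38), (304, 140, 37), (305, 117, 11), (306, 110, 11), (307, 107, 10), (308, 110, 12), (309, 108, 11), (310, 112, 11), (311, 108, 11), (312, 103, 12), (313, 91, 10), (314, 79, 12), (315, 80, 12), (316, 107, 37), (317, 134, 40), (318, 141, 42), (319, 141, 44), (320, 154, 47), (321, 182, 46), (322, 201, 47), (323, 181, 35), (324, 149, 36), (325, 122, 37), (326, 137, 9), (327, 157, 9), (328, 160, 9), (32
[... 1858 characters left out ...]
13, 9), (328, 113, 9), (329, 113, 10), (330, 115, 9), (331, 133, 9)]
180 [(292, 87, 7), (293, 95, 10), (294, 92, 36), (295, 86, 36), (296, 108, 46), (297, 132, 47), (298, 147, 47), (299, 135, 45), (300, 121, 42), (301, 119, 41), (302, 111, 37), (303, 99, 35), (304, 96, 12), (305, 101, 11), (306, 104, 11), (307, 107, 12), (308, 104, 13), (309, 103, 13), (310, 100, 11), (311, 89, 11), (312, 78, 10), (313, 87, 12), (314, 111, 38), (315, 140, 39), (316, 149, 42), (317, 155, 45), (318, 166, 48), (319, 183, 47), (320, 176, 47), (321, 151, 37), (322, 120, 35), (323, 123, 9), (324, 146, 10), (325, 161, 10), (326, 162, 10), (327, 165, 9), (328, 163, 11), (329, 162, 9), (330, 164, 10), (331, 164, 10)]
```

>>> {"fn": "send_rows", "kwargs": {"deltas": [{"dx":-40,"dy":-200,"dz":0,"rx":0,"ry":0,"rz":-4},{"dx":-40,"dy":-200,"dz":0,"rx":0,"ry":0,"rz":-4},{"dx":-40,"dy":-200,"dz":0,"rx":0,"ry":0,"rz":-4},{"dx":-40,"dy":-200,"dz":0,"rx":0,"ry":0,"rz":-4},{"dx":-40,"dy":-200,"dz":0,"rx":0,"ry":0,"rz":-4}]}}

```text
clock: 1.92
tcp_pos: [0.5272, -0.0707, 0.2823]
orientation: [2.311, 2.128, 0.0]
contact_force: [0.5, 0.1, 0.1]
grip_width: 0.0401
gripper_force: 0.0
```

>>> {"fn": "send_rows", "kwargs": {"deltas": [{"dx":-40,"dy":-200,"dz":0,"rx":0,"ry":0,"rz":0},{"dx":-40,"dy":-200,"dz":0,"rx":0,"ry":0,"rz":0},{"dx":-40,"dy":-200,"dz":0,"rx":0,"ry":0,"rz":0},{"dx":-40,"dy":-200,"dz":0,"rx":0,"ry":0,"rz":0},{"dx":-40,"dy":-200,"dz":0,"rx":0,"ry":0,"rz":0}]}}

```text
clock: 2.33
tcp_pos: [0.4872, -0.2706, 0.2824]
orientation: [2.311, 2.128, 0.0]
contact_force: [1.1, -0.4, 1.3]
grip_width: 0.0401
gripper_force: 0.0
```

>>> {"fn": "send_rows", "kwargs": {"deltas": [{"dx":0,"dy":0,"dz":0,"rx":0,"ry":0,"rz":0},{"dx":0,"dy":0,"dz":0,"rx":0,"ry":0,"rz":0},{"dx":0,"dy":0,"dz":0,"rx":0,"ry":0,"rz":0}]}}

```text
clock: 2.58
tcp_pos: [0.4884, -0.2677, 0.282]
orientation: [-2.309, -2.129, -0.0]
contact_force: [1.6, 1.4, 0.1]
grip_width: 0.04
gripper_force: 0.0
```

```bash
python3 - <<'E'
from h import *
import pickle
f=pickle.load(open('w2.pkl','rb')); 
print('mark tip',onz(f,[(402.5,205.5),(403,205.5)],.100))
f=grab('wrist','w3.png'); pickle.dump(f,open('w3.pkl','wb')); o=r.get_obs(); print(o['joints'],o['tcp_pos'],o['orientation'],f['xyz'],o['clock'])
P=cloud(f);Z=P[...,2]
u,v=np.meshgrid(range(640),range(400))
for lo,hi,nm in((.09,.13,'tops'),(.06,.09,'mid'),(.028,.04,'walls')):
    m=((f['z_map']>0)&(Z>lo)&(Z<hi)&(v<250)).astype(np.uint8); k,l,s,c=cv2.connectedComponentsWithStats(m)
    for a in range(1,k):
        if s[a,4]>60:
            q=P[l==a]; cc=cv2.minAreaRect(q[:,:2].astype(np.float32)*1000); print(nm,s[a],c[a].round(),[np.round(t,1) for t in cc],q[:,2].mean().round(4),f['frame'][l==a].mean(0).round())
E
```

```text
mark tip [[0.66898543 0.09157165 0.1       ]
 [0.669543   0.09156418 0.1       ]]
[-0.1615252   0.28268034  0.67955904  1.82877514 -0.19873493  1.09945213
  0.51003934] [ 0.48880936 -0.26688404  0.28196268] [-2.30742931e+00 -2.13066889e+00 -5.46510225e-04] [ 0.49622751 -0.18527369  0.41318223] 2.6333
tops [ 121    0   92   51 1409] [164.  24.] [array([ 371.6, -113.6]), array([82.6,  4.4]), np.float64(25.4)] 0.1097 [21. 41. 72.]
tops [ 407    0   58   89 3733] [431.  42.] [array([ 609.8, -151.3]), array([75.4, 45.3]), np.float64(85.0)] 0.0978 [134. 138. 142.]
tops [ 247  136   18   95 1091] [255. 183.] [array([ 426.5, -272.5]), array([100.2,  10.6]), np.float64(84.9)] 0.1095 [36. 42. 42.]
tops [316 136  11  95 909] [321. 183.] [array([ 496.3, -278.1]), array([99.7, 10. ]), np.float64(85.0)] 0.111 [44. 48. 51.]
tops [ 408  191  138   31 1287] [469. 206.] [array([ 658.8, -315.2]), array([ 13.9, 132.8]), np.float64(80.0)] 0.1108 [26. 47. 77.]
mid [ 147    0   87   55 1065] [187.  25.] [array([ 377.4, -109.4]), array([97.9,  4.1]), np.float64(26.2)] 0.0751 [20. 49. 92.]
mid [399   0  13  
[... 566 characters left out ...]
,  8.2]), np.float64(84.2)] 0.0329 [ 66. 109. 157.]
walls [269 117  10  99 653] [274. 165.] [array([ 437.5, -272.8]), array([129.4,   8.3]), np.float64(85.0)] 0.0331 [ 52.  85. 124.]
walls [308 117   7  99 669] [311. 165.] [array([ 485.3, -276.6]), array([129.2,   8. ]), np.float64(85.1)] 0.0332 [ 61.  97. 136.]
walls [326 117   7  99 531] [329. 163.] [array([ 508.2, -278.6]), array([129.5,   7.6]), np.float64(86.1)] 0.0333 [ 65. 108. 157.]
walls [266 138   6  70 106] [268. 173.] [array([ 429.1, -277.9]), array([90.1,  2.3]), np.float64(86.5)] 0.0338 [34. 57. 26.]
walls [406 180  90  13 199] [452. 186.] [array([ 665.8, -314.9]), array([  3.1, 117. ]), np.float64(79.4)] 0.034 [ 24.  63. 119.]
```

View pics/w3.png

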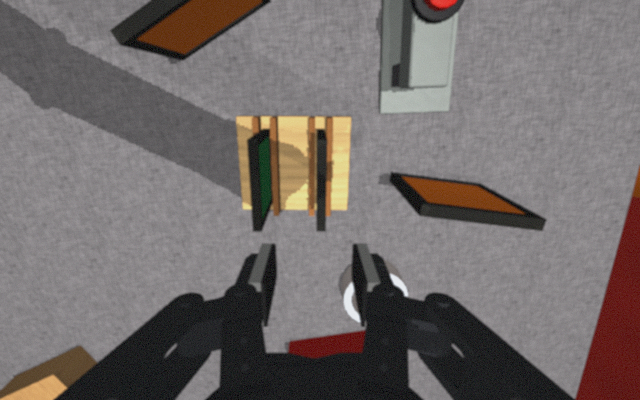

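The wrist view shows the rack at (295,165), with the amber lens edge at (321,183) and the green one at (258,180). The amber lens is centred at (496.3, -278.1) mm with a yaw of -5°, and it measures 100 x 10 mm, top at 111 mm, as it should. I'll descend on it now.

>>> {"fn": "send_rows", "kwargs": {"deltas": [{"dx":8,"dy":-10,"dz":-40,"rx":0,"ry":0,"rz":-0.4},{"dx":8,"dy":-10,"dz":-80,"rx":0,"ry":0,"rz":-0.4},{"dx":8,"dy":-10,"dz":-110,"rx":0,"ry":0,"rz":-0.4},{"dx":8,"dy":-10,"dz":-120,"rx":0,"ry":0,"rz":-0.4},{"dx":8,"dy":-10,"dz":-120,"rx":0,"ry":0,"rz":-0.4}]}}

```text
clock: 3.05
tcp_pos: [0.4954, -0.2759, 0.1599]
orientation: [-2.311, -2.121, 0.003]
contact_force: [0.3, 0.6, 0.4]
grip_width: 0.0401
gripper_force: 0.0
```

>>> {"fn": "send_rows", "kwargs": {"deltas": [{"dx":0,"dy":0,"dz":0,"rx":0,"ry":0,"rz":0},{"dx":0,"dy":0,"dz":0,"rx":0,"ry":0,"rz":0},{"dx":0,"dy":0,"dz":0,"rx":0,"ry":0,"rz":0},{"dx":0,"dy":0,"dz":0,"rx":0,"ry":0,"rz":0},{"dx":0,"dy":0,"dz":0,"rx":0,"ry":0,"rz":0}]}}

```text
clock: 3.47
tcp_pos: [0.4969, -0.2786, 0.1635]
orientation: [2.316, 2.12, 0.002]
contact_force: [0.0, 0.5, 0.7]
grip_width: 0.0402
gripper_force: 0.0
```

```bash
python3 - <<'E'
from h import *
o=r.get_obs(); print(o['tcp_pos'],R.from_rotvec(o['orientation']).as_matrix().round(4).tolist(),o['clock'],o['contact_force'])
E
```

```text
[ 0.49693655 -0.27862691  0.16349508] [[0.0883, 0.9961, 0.0021], [0.9961, -0.0883, -0.0004], [-0.0002, 0.0021, -1.0]] 3.4667 [0.02427948 0.49654915 0.71790041]
```

>>> {"fn": "send_rows", "kwargs": {"deltas": [{"dx":0,"dy":0,"dz":-30,"rx":0,"ry":0,"rz":0},{"dx":0,"dy":0,"dz":-60,"rx":0,"ry":0,"rz":0},{"dx":0,"dy":0,"dz":-80,"rx":0,"ry":0,"rz":0},{"dx":0,"dy":0,"dz":-88,"rx":0,"ry":0,"rz":0},{"dx":0,"dy":0,"dz":-88,"rx":0,"ry":0,"rz":0}]}}

```text
clock: 3.88
tcp_pos: [0.4953, -0.278, 0.073]
orientation: [-2.316, -2.119, 0.002]
contact_force: [-0.3, -0.2, -0.3]
grip_width: 0.0402
gripper_force: 0.0
```

>>> {"fn": "send_rows", "kwargs": {"deltas": [{"dx":0,"dy":0,"dz":0,"rx":0,"ry":0,"rz":0},{"dx":0,"dy":0,"dz":0,"rx":0,"ry":0,"rz":0},{"dx":0,"dy":0,"dz":0,"rx":0,"ry":0,"rz":0},{"dx":0,"dy":0,"dz":0,"rx":0,"ry":0,"rz":0},{"dx":0,"dy":0,"dz":0,"rx":0,"ry":0,"rz":0}], "jaw": 5, "newtons": 40}}

```text
clock: 4.3
tcp_pos: [0.4972, -0.279, 0.0758]
orientation: [2.316, 2.119, 0.002]
contact_force: [-1.2, 0.3, 7.3]
grip_width: 0.0091
gripper_force: 43.3
```

>>> {"fn": "send_rows", "kwargs": {"deltas": [{"dx":0,"dy":0,"dz":0,"rx":0,"ry":0,"rz":0},{"dx":0,"dy":0,"dz":0,"rx":0,"ry":0,"rz":0},{"dx":0,"dy":0,"dz":0,"rx":0,"ry":0,"rz":0},{"dx":0,"dy":0,"dz":0,"rx":0,"ry":0,"rz":0},{"dx":0,"dy":0,"dz":0,"rx":0,"ry":0,"rz":0}]}}

```text
clock: 4.72
tcp_pos: [0.4972, -0.279, 0.0758]
orientation: [2.316, 2.119, 0.002]
contact_force: [-0.9, 0.2, 7.8]
grip_width: 0.0096
gripper_force: 43.3
```

>>> {"fn": "send_rows", "kwargs": {"deltas": [{"dx":0,"dy":0,"dz":20,"rx":0,"ry":0,"rz":0},{"dx":0,"dy":0,"dz":50,"rx":0,"ry":0,"rz":0},{"dx":0,"dy":0,"dz":90,"rx":0,"ry":0,"rz":0},{"dx":0,"dy":0,"dz":125,"rx":0,"ry":0,"rz":0},{"dx":0,"dy":0,"dz":150,"rx":0,"ry":0,"rz":0}]}}

```text
clock: 5.13
tcp_pos: [0.4968, -0.2791, 0.2277]
orientation: [2.316, 2.118, 0.003]
contact_force: [0.2, -1.1, -2.5]
grip_width: 0.0098
gripper_force: 42.1
```

>>> {"fn": "send_rows", "kwargs": {"deltas": [{"dx":5,"dy":30,"dz":0,"rx":0,"ry":0,"rz":0.5},{"dx":11,"dy":65,"dz":0,"rx":0,"ry":0,"rz":1},{"dx":17,"dy":105,"dz":0,"rx":0,"ry":0,"rz":1.5},{"dx":24,"dy":145,"dz":0,"rx":0,"ry":0,"rz":2},{"dx":30,"dy":185,"dz":0,"rx":0,"ry":0,"rz":2.5}]}}

```text
clock: 5.55
tcp_pos: [0.5262, -0.0916, 0.2248]
orientation: [2.271, 2.171, 0.002]
contact_force: [1.7, -0.2, -2.6]
grip_width: 0.0095
gripper_force: 42.1
```

>>> {"fn": "send_rows", "kwargs": {"deltas": [{"dx":6,"dy":40,"dz":0,"rx":0,"ry":0,"rz":0},{"dx":13,"dy":80,"dz":0,"rx":0,"ry":0,"rz":0},{"dx":19,"dy":120,"dz":0,"rx":0,"ry":0,"rz":0},{"dx":26,"dy":160,"dz":0,"rx":0,"ry":0,"rz":0},{"dx":32,"dy":195,"dz":0,"rx":0,"ry":0,"rz":0}]}}

```text
clock: 5.97
tcp_pos: [0.558, 0.1048, 0.2246]
orientation: [-2.268, -2.173, -0.001]
contact_force: [0.5, -0.4, -1.2]
grip_width: 0.0096
gripper_force: 42.1
```

>>> {"fn": "send_rows", "kwargs": {"deltas": [{"dx":5,"dy":32,"dz":-20,"rx":0,"ry":0,"rz":0},{"dx":5,"dy":32,"dz":-50,"rx":0,"ry":0,"rz":0},{"dx":5,"dy":32,"dz":-80,"rx":0,"ry":0,"rz":0},{"dx":5,"dy":32,"dz":-90,"rx":0,"ry":0,"rz":0},{"dx":5,"dy":32,"dz":-90,"rx":0,"ry":0,"rz":0}]}}

```text
clock: 6.38
tcp_pos: [0.5611, 0.1329, 0.132]
orientation: [-2.27, -2.169, 0.008]
contact_force: [0.1, -0.8, -0.7]
grip_width: 0.0096
gripper_force: 41.9
```

>>> {"fn": "send_rows", "kwargs": {"deltas": [{"dx":0,"dy":0,"dz":0,"rx":0,"ry":0,"rz":0},{"dx":0,"dy":0,"dz":0,"rx":0,"ry":0,"rz":0},{"dx":0,"dy":0,"dz":0,"rx":0,"ry":0,"rz":0},{"dx":0,"dy":0,"dz":0,"rx":0,"ry":0,"rz":0}]}}

```text
clock: 6.72
tcp_pos: [0.5643, 0.1335, 0.1359]
orientation: [2.271, 2.17, 0.004]
contact_force: [-0.1, -0.2, -1.9]
grip_width: 0.0092
gripper_force: 41.9
```

```bash
python3 - <<'E'
from h import *
import pickle
f=grab('wrist','w4.png'); pickle.dump(f,open('w4.pkl','wb'));o=r.get_obs(); print(o['tcp_pos'],R.from_rotvec(o['orientation']).as_matrix().round(4).tolist(),o['clock'],o['contact_force'])
P=cloud(f);Z=P[...,2];u,v=np.meshgrid(range(640),range(400))
for lo,hi in((.14,.17),(.10,.13),(.043,.055)):
    m=((f['z_map']>0)&(Z>lo)&(Z<hi)&(v<300)&(P[...,0]>.5)&(P[...,0]<.63)&(P[...,1]>.05)).astype(np.uint8); k,l,s,c=cv2.connectedComponentsWithStats(m)
    for a in range(1,k):
        if s[a,4]>40:
            q=P[l==a]; cc=cv2.minAreaRect(q[:,:2].astype(np.float32)*1000); print(lo,s[a],[np.round(t,1) for t in cc],q.mean(0).round(4))
E
```

```text
[0.56405149 0.13355853 0.13561794] [[0.0453, 0.999, 0.002], [0.999, -0.0453, 0.0011], [0.0012, 0.002, -1.0]] 6.7667 [ 0.08837532 -0.3855933  -0.76491241]
0.14 [299 172  30  24 580] [array([567.4, 183.5]), array([ 1., 10.]), np.float64(88.4)] [0.5674 0.1835 0.157 ]
0.14 [265 253  36  47 933] [array([554.3, 142.8]), array([ 9.6, 15.7]), np.float64(67.4)] [0.5543 0.1437 0.156 ]
0.14 [327 253  36  47 951] [array([576.8, 141.7]), array([16., 10.]), np.float64(20.1)] [0.577  0.1426 0.1561]
0.14 [246 292  18   8  78] [array([542.2, 141.2]), array([2.1, 6.5]), np.float64(89.4)] [0.5428 0.1413 0.1672]
0.14 [364 292  18   8  76] [array([588.9, 139.1]), array([1.5, 6.4]), np.float64(82.6)] [0.5883 0.1392 0.1673]
0.1 [303 155  21  13 249] [array([567.4, 183.7]), array([ 0.6, 10. ]), np.float64(86.8)] [0.5674 0.1837 0.1161]
0.043 [291 137   9 105 661] [array([552.3, 144.5]), array([84.7,  5.4]), np.float64(87.5)] [0.5523 0.1485 0.0462]
0.043 [325 137   9 105 556] [array([577.5, 144. ]), array([83.8,  5.6]), np.float64(87.4)] [0.5785 0.152  0.0464]
0.043 [373 252  24  44 262] [array([616. ,  71.5]), array([40.3, 12.4]), np.float64(66.0)] [0.6182 0.0785 0.0489]
```

View pics/w4.png

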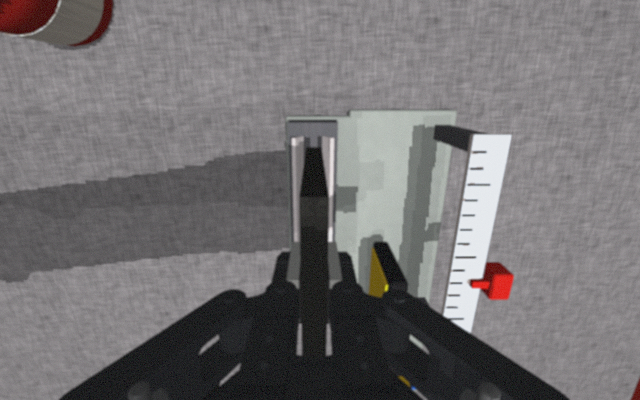

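The view shows the lens held above the slot with its front edge at about (314,165), between the lips at u=295 and 330. It needs about -0.5 mm in x and +1 mm in y before lowering.

>>> {"fn": "send_rows", "kwargs": {"deltas": [{"dx":-0.5,"dy":1,"dz":-8,"rx":0,"ry":0,"rz":0},{"dx":-0.5,"dy":1,"dz":-16,"rx":0,"ry":0,"rz":0},{"dx":-0.5,"dy":1,"dz":-24,"rx":0,"ry":0,"rz":0},{"dx":-0.5,"dy":1,"dz":-32,"rx":0,"ry":0,"rz":0},{"dx":-0.5,"dy":1,"dz":-36,"rx":0,"ry":0,"rz":0}]}}

```text
clock: 7.18
tcp_pos: [0.5624, 0.1344, 0.0967]
orientation: [-2.271, -2.171, 0.002]
contact_force: [0.3, -0.2, -2.1]
grip_width: 0.0095
gripper_force: 42.0
```

>>> {"fn": "send_rows", "kwargs": {"deltas": [{"dx":0,"dy":0,"dz":-4,"rx":0,"ry":0,"rz":0},{"dx":0,"dy":0,"dz":-8,"rx":0,"ry":0,"rz":0},{"dx":0,"dy":0,"dz":-12,"rx":0,"ry":0,"rz":0},{"dx":0,"dy":0,"dz":-16,"rx":0,"ry":0,"rz":0},{"dx":0,"dy":0,"dz":-20,"rx":0,"ry":0,"rz":0}]}}

```text
clock: 7.6
tcp_pos: [0.5628, 0.1346, 0.078]
orientation: [2.271, 2.171, 0.0]
contact_force: [-0.4, 0.6, -0.8]
grip_width: 0.0097
gripper_force: 42.0
```

>>> {"fn": "send_rows", "kwargs": {"deltas": [{"dx":0,"dy":0,"dz":-1,"rx":0,"ry":0,"rz":0},{"dx":0,"dy":0,"dz":-2,"rx":0,"ry":0,"rz":0},{"dx":0,"dy":0,"dz":-3,"rx":0,"ry":0,"rz":0},{"dx":0,"dy":0,"dz":-4,"rx":0,"ry":0,"rz":0},{"dx":0,"dy":0,"dz":-4,"rx":0,"ry":0,"rz":0}]}}

```text
clock: 8.02
tcp_pos: [0.563, 0.1346, 0.0758]
orientation: [-2.27, -2.17, -0.001]
contact_force: [-5.2, -0.6, 11.5]
grip_width: 0.0094
gripper_force: 44.0
```

>>> {"fn": "send_rows", "kwargs": {"deltas": [{"dx":0,"dy":0,"dz":0,"rx":0,"ry":0,"rz":0},{"dx":0,"dy":0,"dz":0,"rx":0,"ry":0,"rz":0},{"dx":0,"dy":0,"dz":0,"rx":0,"ry":0,"rz":0}]}}

```text
clock: 8.27
tcp_pos: [0.563, 0.1346, 0.0758]
orientation: [-2.271, -2.17, -0.001]
contact_force: [-4.3, 0.1, 10.9]
grip_width: 0.0096
gripper_force: 43.9
```

>>> {"fn": "send_rows", "kwargs": {"deltas": [{"dx":0,"dy":0,"dz":0,"rx":0,"ry":0,"rz":0},{"dx":0,"dy":0,"dz":0,"rx":0,"ry":0,"rz":0},{"dx":0,"dy":0,"dz":0,"rx":0,"ry":0,"rz":0},{"dx":0,"dy":0,"dz":0,"rx":0,"ry":0,"rz":0},{"dx":0,"dy":0,"dz":0,"rx":0,"ry":0,"rz":0}], "jaw": 32}}

```text
clock: 8.68
tcp_pos: [0.5628, 0.1346, 0.0742]
orientation: [2.271, 2.171, 0.0]
contact_force: [-0.3, -0.7, -0.3]
grip_width: 0.0318
gripper_force: 0.0
```

>>> {"fn": "send_rows", "kwargs": {"deltas": [{"dx":0,"dy":0,"dz":20,"rx":0,"ry":0,"rz":0},{"dx":0,"dy":0,"dz":50,"rx":0,"ry":0,"rz":0},{"dx":0,"dy":0,"dz":90,"rx":0,"ry":0,"rz":0},{"dx":0,"dy":0,"dz":130,"rx":0,"ry":0,"rz":0},{"dx":0,"dy":0,"dz":150,"rx":0,"ry":0,"rz":0}]}}

```text
clock: 9.1
tcp_pos: [0.5646, 0.1344, 0.2288]
orientation: [2.27, 2.168, 0.008]
contact_force: [0.8, -0.4, 0.0]
grip_width: 0.0322
gripper_force: 0.0
```

>>> {"fn": "send_rows", "kwargs": {"deltas": [{"dx":10,"dy":-40,"dz":20,"rx":0,"ry":0,"rz":7},{"dx":20,"dy":-80,"dz":20,"rx":0,"ry":0,"rz":14},{"dx":30,"dy":-120,"dz":20,"rx":0,"ry":0,"rz":21},{"dx":40,"dy":-140,"dz":20,"rx":0,"ry":0,"rz":28},{"dx":50,"dy":-140,"dz":20,"rx":0,"ry":0,"rz":35}]}}

```text
clock: 9.52
tcp_pos: [0.6128, -0.0142, 0.2451]
orientation: [1.52, 2.746, -0.004]
contact_force: [0.6, 0.2, -0.2]
grip_width: 0.0319
gripper_force: 0.0
```

```bash
python3 - <<'E'
from h import *
import pickle
f=grab('wrist','w5.png'); g=grab('side','s5.png');h=grab('scene','sc5.png'); pickle.dump((f,g,h),open('w5.pkl','wb'));o=r.get_obs(); print(o['joints'],o['tcp_pos'],R.from_rotvec(o['orientation']).as_matrix().round(4).tolist(),o['clock'],o['contact_force'])
for n,q in (('wrist',f),('scene',h)):
    P=cloud(q);m=(q['z_map']>0)&(np.abs(P[...,0]-.5644)<.02)&(np.abs(P[...,1]-.134)<.07)&(P[...,2]>.1)&(P[...,2]<.125)
    if m.sum()>20: 
        a=P[m]; print(n,m.sum(),cv2.minAreaRect(a[:,:2].astype(np.float32)*1000),np.percentile(a[:,2],[50,90]))
E
```

```text
[-0.43233379  0.39605079  0.4504822   1.73264442 -0.19448018  1.05749575
  0.64405183] [ 0.61288819 -0.00569272  0.24398686] [[-0.5314, 0.8471, -0.0004], [0.8471, 0.5314, 0.0004], [0.0005, -0.0001, -1.0]] 9.6667 [-0.16668195  1.00952172 -0.19716129]
wrist 899 ((562.65673828125, 109.46998596191406), (50.43806076049805, 10.271191596984863), 87.2708969116211) [0.11155365 0.11246309]
scene 267 ((561.8319702148438, 135.260498046875), (97.9853515625, 15.236286163330078), 86.47614288330078) [0.11148981 0.11426643]
```

View pics/w5.png

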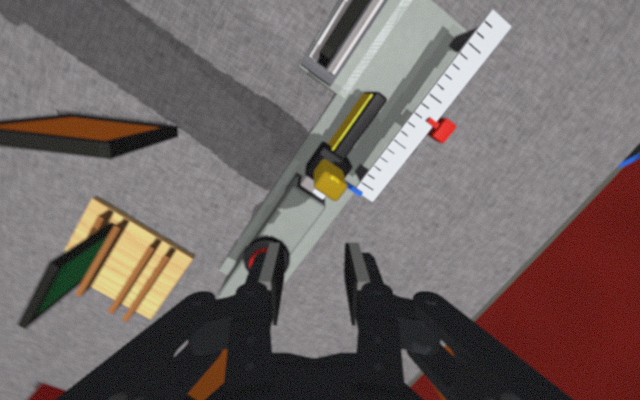

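The lens is home in the slot, with its top at 112 mm and yaw 87.3°, aligned with the slot. In this view the grip is at (330,183), the pointer tip near (360,193), the mark tip near (429,122) and the button at (265,258). Next I'll measure those.

```bash
python3 - <<'E'
from h import *
import pickle
D=pickle.load(open('d0.pkl','rb')); w5,_,sc5=pickle.load(open('w5.pkl','rb')); w2=pickle.load(open('w2.pkl','rb')); w4=pickle.load(open('w4.pkl','rb'))
S=np.array([.5644,.1345]); ey=np.array([.0445,.999]); ex=np.array([.999,-.0445])
rig=lambda p:np.round([(p[:2]-S)@ex*1000,(p[:2]-S)@ey*1000,p[2]*1000],1)
def tops(q,lo,hi,z0,z1,c,nm):
    P=cloud(q);hsv=cv2.cvtColor(q['frame'],cv2.COLOR_BGR2HSV)
    m=(cv2.inRange(hsv,lo,hi)>0)&(q['z_map']>0)&(P[...,2]>z0)&(P[...,2]<z1)&(np.linalg.norm(P[...,:2]-c,axis=2)<.035)
    if m.sum()<5: return
    a=P[m]; g=np.array([rig(p) for p in a]); print(nm,m.sum(),'min',np.percentile(g,2,0),'max',np.percentile(g,98,0),'mean',g.mean(0))
for n,q in (('scene',D['scene']),('side',D['side']),('sc5',sc5),('w5',w5)):
    tops(q,(0,120,60),(8,255,255),.113,.125,(.615,-.11),n+' button')
for n,q in (('scene',D['scene']),('side',D['side']),('w5',w5)):
    tops(q,(18,120,60),(34,255,255),.140,.152,(.62,.004),n+' grip')
for n,q in (('w2',w2),('w4',w4),('w5',w5)):
    tops(q,(0,120,60),(8,255,255),.09,.11,(.685,.092),n+' mark')
    tops(q,(100,120,60),(125,255,255),.08,.11,(.645,0.0),n+' pointer')
    P=cloud(q);hsv=cv2.cvtColor(q['frame'],cv2.COLOR_BGR2HSV)
    m=(cv2.inRange(hsv,(0,120,60),(8,255,255))>0)&(np.linalg.norm(P[...,:2]-(.672,.092),axis=2)<.008); v,u=np.nonzero(m)
    if m.sum():
        g=np.array([rig(p) for p in P[m]]); k=g[:,0]<np.percentile(g[:,0],60); print(n,'mark tip',g[k].mean(0),m.sum(),g[:,0].min())
E
```

```text
scene button 110 min [  46.318 -251.746  113.554] max [  73.564 -224.726  120.364] mean [  60.25727273 -238.13454545  117.67636364]
side button 58 min [  45.928 -259.594  113.2  ] max [  72.504 -228.67   120.172] mean [  58.5362069  -243.66206897  116.21551724]
sc5 button 112 min [  45.444 -252.146  113.466] max [  73.9   -225.01   121.278] mean [  60.49196429 -238.09196429  117.67678571]
w5 button 42 min [  44.9   -249.462  113.182] max [  52.606 -226.638  117.372] mean [  47.1952381  -238.31666667  115.17857143]
scene grip 68 min [  49.668 -136.664  140.9  ] max [  70.864 -120.236  148.166] mean [  61.23970588 -128.14117647  145.23970588]
side grip 32 min [  49.286 -142.764  140.124] max [  69.97  -122.186  148.236] mean [  59.1375  -133.48125  144.18125]
w5 grip 582 min [  48.362 -136.5    140.862] max [  70.7 -120.9  145.6] mean [  59.27628866 -128.41563574  143.97646048]
w2 mark 243 min [109.82  -46.8    94.768] max [130.316 -28.2   101.716] mean [122.07572016 -37.35596708  99.47613169]
w2 mark tip [110.99375 -38.775    96.99375] 27 107.6
w4 mark 849 min [107.396 -46.6    91.5  ] max [129.8   -28.4   101.404] mean [120.84075383 -36.36914016  98.59199058]
w4 pointer 7 min [  76.348 -134.952   93.212] max [  77.904 -129.924   97.064] mean [  77.01428571 -131.84285714   95.91428571]
w4 mark tip [109.85955056 -37.79775281  96.58426966] 149 106.1
w5 mark 420 min [107.576 -47.762  92.714] max [129.786 -29.638 101.862] mean [121.16761905 -38.62        99.39166667]
w5 pointer 74 min [  83.684 -131.6     95.438] max [  99.578 -127.2     98.   ] mean [  91.91486486 -129.25405405   96.86081081]
w5 mark tip [109.62857143 -38.23428571  97.08      ] 60 106.3
```

>>> {"fn": "send_rows", "kwargs": {"deltas": [{"dx":0,"dy":-20,"dz":0,"rx":0,"ry":0,"rz":7},{"dx":0,"dy":-40,"dz":0,"rx":0,"ry":0,"rz":14},{"dx":0,"dy":-60,"dz":0,"rx":0,"ry":0,"rz":21},{"dx":0,"dy":-80,"dz":0,"rx":0,"ry":0,"rz":28},{"dx":0,"dy":-100,"dz":0,"rx":0,"ry":0,"rz":35}], "jaw": 0}}

```text
clock: 10.08
tcp_pos: [0.6123, -0.1042, 0.244]
orientation: [-0.61, -3.081, -0.001]
contact_force: [0.6, 0.2, 0.3]
grip_width: 0.0005
gripper_force: 0.0
```

>>> {"fn": "send_rows", "kwargs": {"deltas": [{"dx":0,"dy":0,"dz":-10,"rx":0,"ry":0,"rz":7},{"dx":0,"dy":0,"dz":-20,"rx":0,"ry":0,"rz":14},{"dx":0,"dy":0,"dz":-40,"rx":0,"ry":0,"rz":20.3},{"dx":0,"dy":0,"dz":-50,"rx":0,"ry":0,"rz":20.3},{"dx":0,"dy":0,"dz":-50,"rx":0,"ry":0,"rz":20.3}]}}

```text
clock: 10.5
tcp_pos: [0.6108, -0.1037, 0.1916]
orientation: [-0.071, -3.135, -0.001]
contact_force: [-0.4, -0.5, -0.5]
grip_width: -0.0001
gripper_force: 0.0
```

>>> {"fn": "send_rows", "kwargs": {"deltas": [{"dx":0,"dy":0,"dz":0,"rx":0,"ry":0,"rz":0},{"dx":0,"dy":0,"dz":0,"rx":0,"ry":0,"rz":0},{"dx":0,"dy":0,"dz":0,"rx":0,"ry":0,"rz":0}]}}

```text
clock: 10.75
tcp_pos: [0.6134, -0.1051, 0.1954]
orientation: [0.068, 3.139, -0.0]
contact_force: [-0.7, -0.1, 0.7]
grip_width: -0.0001
gripper_force: 0.0
```

>>> {"fn": "send_rows", "kwargs": {"deltas": [{"dx":0,"dy":-2.5,"dz":-20,"rx":0,"ry":0,"rz":0},{"dx":0,"dy":-2.5,"dz":-40,"rx":0,"ry":0,"rz":0},{"dx":0,"dy":-2.5,"dz":-55,"rx":0,"ry":0,"rz":0},{"dx":0,"dy":-2.5,"dz":-60,"rx":0,"ry":0,"rz":0},{"dx":0,"dy":-2.5,"dz":-60,"rx":0,"ry":0,"rz":0}]}}

```text
clock: 11.17
tcp_pos: [0.6123, -0.1077, 0.1336]
orientation: [-0.067, -3.139, -0.0]
contact_force: [0.0, -0.3, -0.1]
grip_width: 0.0001
gripper_force: 0.0
```

>>> {"fn": "send_rows", "kwargs": {"deltas": [{"dx":0,"dy":0,"dz":-2,"rx":0,"ry":0,"rz":0},{"dx":0,"dy":0,"dz":-4,"rx":0,"ry":0,"rz":0},{"dx":0,"dy":0,"dz":-6,"rx":0,"ry":0,"rz":0},{"dx":0,"dy":0,"dz":-8,"rx":0,"ry":0,"rz":0},{"dx":0,"dy":0,"dz":-10,"rx":0,"ry":0,"rz":0}]}}

```text
clock: 11.58
tcp_pos: [0.6135, -0.108, 0.1251]
orientation: [0.066, 3.139, 0.0]
contact_force: [-0.8, 0.6, 3.8]
grip_width: -0.0001
gripper_force: 2.2
```

>>> {"fn": "send_rows", "kwargs": {"deltas": [{"dx":0,"dy":0,"dz":-1,"rx":0,"ry":0,"rz":0},{"dx":0,"dy":0,"dz":-2,"rx":0,"ry":0,"rz":0},{"dx":0,"dy":0,"dz":-3,"rx":0,"ry":0,"rz":0},{"dx":0,"dy":0,"dz":-3,"rx":0,"ry":0,"rz":0}]}}

```text
clock: 11.92
tcp_pos: [0.6135, -0.108, 0.1221]
orientation: [0.066, 3.139, 0.0]
contact_force: [-0.5, 0.3, 7.5]
grip_width: -0.0001
gripper_force: 3.4
```

>>> {"fn": "send_rows", "kwargs": {"deltas": [{"dx":0,"dy":0,"dz":20,"rx":0,"ry":0,"rz":0},{"dx":0,"dy":0,"dz":50,"rx":0,"ry":0,"rz":0},{"dx":0,"dy":0,"dz":80,"rx":0,"ry":0,"rz":0},{"dx":0,"dy":0,"dz":100,"rx":0,"ry":0,"rz":0},{"dx":0,"dy":0,"dz":100,"rx":0,"ry":0,"rz":0}], "jaw": 45}}

```text
clock: 12.33
tcp_pos: [0.615, -0.1085, 0.2257]
orientation: [0.066, 3.134, -0.0]
contact_force: [0.2, 0.0, 0.4]
grip_width: 0.045
gripper_force: 0.0
```

```bash
python3 - <<'E'
from h import *
import pickle
w=grab('wrist','w6.png');s=grab('scene','sc6.png'); pickle.dump((w,s),open('w6.pkl','wb'))
S=np.array([.5644,.1345]); ey=np.array([.0445,.999]); ex=np.array([.999,-.0445])
for n,q in (('w',w),('s',s)):
    P=cloud(q);hsv=cv2.cvtColor(q['frame'],cv2.COLOR_BGR2HSV); X=(P[...,:2]-S)@ex*1000;Y=(P[...,:2]-S)@ey*1000
    for nm,lo,hi,z0 in(('grip',(18,120,60),(34,255,255),.14),('pointer',(100,120,60),(125,255,255),.08)):
        m=(cv2.inRange(hsv,lo,hi)>0)&(q['z_map']>0)&(P[...,2]>z0)&(P[...,2]<.152)&(X>40)&(X<110)&(Y>-150)&(Y<20)
        if m.sum()>3: print(n,nm,m.sum(),np.percentile(X[m],[2,98]),np.percentile(Y[m],[2,98]))
print(r.get_obs()['tcp_pos'])
E
```

```text
w grip 707 [47.83967827 69.82511799] [-108.57659712  -92.41186196]
w pointer 138 [76.90135926 98.45478643] [-102.20775084  -97.08125517]
s grip 66 [49.62390457 71.00348229] [-106.63061565  -89.8562763 ]
s pointer 31 [73.8046296  97.88440449] [-106.22063506  -95.85588956]
[ 0.61279174 -0.10794203  0.22157236]
```

The boom has sprung out by about 29 mm. Next I'll move over the grip.

>>> {"fn": "send_rows", "kwargs": {"deltas": [{"dx":2,"dy":35,"dz":0,"rx":0,"ry":0,"rz":0},{"dx":4,"dy":75,"dz":0,"rx":0,"ry":0,"rz":0},{"dx":6,"dy":110,"dz":0,"rx":0,"ry":0,"rz":0},{"dx":6.5,"dy":139,"dz":0,"rx":0,"ry":0,"rz":0},{"dx":6.5,"dy":139,"dz":-20,"rx":0,"ry":0,"rz":0}]}}

```text
clock: 12.85
tcp_pos: [0.6205, 0.0405, 0.2023]
orientation: [0.05, 3.138, 0.008]
contact_force: [1.2, 1.5, 0.4]
grip_width: 0.0451
gripper_force: 0.0
```

>>> {"fn": "send_rows", "kwargs": {"deltas": [{"dx":0,"dy":0,"dz":-5,"rx":0,"ry":0,"rz":0},{"dx":0,"dy":0,"dz":-5,"rx":0,"ry":0,"rz":0},{"dx":0,"dy":0,"dz":-5,"rx":0,"ry":0,"rz":0}]}}

```text
clock: 13.1
tcp_pos: [0.6184, 0.0291, 0.1952]
orientation: [-0.069, -3.138, 0.002]
contact_force: [-0.1, -0.1, 0.8]
grip_width: 0.0453
gripper_force: 0.0
```

>>> {"fn": "send_rows", "kwargs": {"deltas": [{"dx":0,"dy":0,"dz":-25,"rx":0,"ry":0,"rz":0},{"dx":0,"dy":0,"dz":-50,"rx":0,"ry":0,"rz":0},{"dx":0,"dy":0,"dz":-68,"rx":0,"ry":0,"rz":0},{"dx":0,"dy":0,"dz":-79,"rx":0,"ry":0,"rz":0},{"dx":0,"dy":0,"dz":-79,"rx":0,"ry":0,"rz":0}]}}

```text
clock: 13.52
tcp_pos: [0.6179, 0.0295, 0.1153]
orientation: [-0.069, -3.137, 0.002]
contact_force: [-0.9, 0.1, 0.4]
grip_width: 0.0451
gripper_force: 0.0
```

>>> {"fn": "send_rows", "kwargs": {"deltas": [{"dx":0,"dy":0,"dz":0,"rx":0,"ry":0,"rz":0},{"dx":0,"dy":0,"dz":0,"rx":0,"ry":0,"rz":0},{"dx":0,"dy":0,"dz":0,"rx":0,"ry":0,"rz":0},{"dx":0,"dy":0,"dz":0,"rx":0,"ry":0,"rz":0},{"dx":0,"dy":0,"dz":0,"rx":0,"ry":0,"rz":0}], "jaw": 8, "newtons": 50}}

```text
clock: 13.93
tcp_pos: [0.6204, 0.031, 0.1189]
orientation: [0.066, 3.138, 0.001]
contact_force: [-1.3, -1.2, 6.3]
grip_width: 0.0175
gripper_force: 49.9
```

>>> {"fn": "send_rows", "kwargs": {"deltas": [{"dx":0,"dy":0,"dz":0,"rx":0,"ry":0,"rz":0},{"dx":0,"dy":0,"dz":0,"rx":0,"ry":0,"rz":0},{"dx":0,"dy":0,"dz":0,"rx":0,"ry":0,"rz":0}]}}

```text
clock: 14.18
tcp_pos: [0.6204, 0.0311, 0.1189]
orientation: [0.066, 3.138, 0.001]
contact_force: [-0.5, -1.0, 6.2]
grip_width: 0.0176
gripper_force: 49.9
```

>>> {"fn": "send_rows", "kwargs": {"deltas": [{"dx":0.4,"dy":10,"dz":0,"rx":0,"ry":0,"rz":0},{"dx":1,"dy":22,"dz":0,"rx":0,"ry":0,"rz":0},{"dx":1.6,"dy":36,"dz":0,"rx":0,"ry":0,"rz":0},{"dx":2.1,"dy":48,"dz":0,"rx":0,"ry":0,"rz":0},{"dx":2.5,"dy":56,"dz":0,"rx":0,"ry":0,"rz":0}]}}

```text
clock: 14.6
tcp_pos: [0.6229, 0.0869, 0.1189]
orientation: [0.066, 3.138, -0.001]
contact_force: [-1.2, -6.2, 7.2]
grip_width: 0.0173
gripper_force: 50.1
```

>>> {"fn": "send_rows", "kwargs": {"deltas": [{"dx":0,"dy":0,"dz":0,"rx":0,"ry":0,"rz":0},{"dx":0,"dy":0,"dz":0,"rx":0,"ry":0,"rz":0},{"dx":0,"dy":0,"dz":0,"rx":0,"ry":0,"rz":0},{"dx":0,"dy":0,"dz":0,"rx":0,"ry":0,"rz":0}]}}

```text
clock: 14.93
tcp_pos: [0.6229, 0.0855, 0.1189]
orientation: [0.068, 3.138, -0.002]
contact_force: [-1.5, -3.4, 7.0]
grip_width: 0.0174
gripper_force: 50.1
```

```bash
cat > m.py <<'E'
from h import *
import sys
k=sys.argv[1]; S=np.array([.5644,.1345]); ey=np.array([.0445,.999]); ex=np.array([.999,-.0445])
for n in ('wrist','scene','side'):
    q=grab(n,n+k+'.png'); P=cloud(q);hsv=cv2.cvtColor(q['frame'],cv2.COLOR_BGR2HSV); X=(P[...,:2]-S)@ex*1000;Y=(P[...,:2]-S)@ey*1000;Z=P[...,2]*1000
    for nm,lo,hi,x0,x1 in(('pointer',(100,120,50),(125,255,255),75,108),('mark',(0,120,60),(8,255,255),104,135),('marktip',(0,120,60),(8,255,255),104,113)):
        m=(cv2.inRange(hsv,lo,hi)>0)&(q['z_map']>0)&(Z>88)&(Z<104)&(X>x0)&(X<x1)&(Y>-75)&(Y<0)
        if m.sum()>3: print(n,nm,m.sum(),'X',np.percentile(X[m],[2,98]).round(1),'Y',np.percentile(Y[m],[2,98]).round(1),Y[m].mean().round(2))
o=r.get_obs();print(o['tcp_pos'],o['contact_force'],o['grip_width'])
E
python3 m.py 7; python3 -c "
import cv2
a=cv2.imread('pics/wrist7.png');b=cv2.imread('pics/scene7.png')[170:310,250:430]
b=cv2.resize(b,(514,400),interpolation=cv2.INTER_CUBIC)
a=cv2.resize(a,(284,178)); b[:178,-284:]=a if False else b[:178,-284:]
cv2.imwrite('pics/c7.png',b)"
```

```text
wrist mark 686 X [113.2 129.7] Y [-47.5 -30.7] -39.39
wrist marktip 10 X [111.8 112.9] Y [-41.2 -36.4] -38.65
scene pointer 23 X [75.3 97.3] Y [-51.6 -42.9] -46.13
scene mark 60 X [110.4 130.5] Y [-46.3 -28.3] -37.5
side pointer 10 X [79.9 95.7] Y [-53. -40.] -47.44
side mark 25 X [110.9 128.9] Y [-53.5 -29.6] -43.63
[0.62285423 0.08539375 0.1189031 ] [-0.70669686 -4.35601055  6.50991631] 0.017253950324465618
```

View pics/wrist7.png

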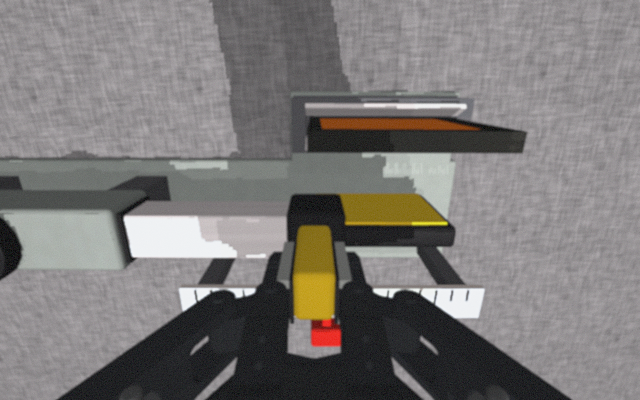

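View pics/c7.png

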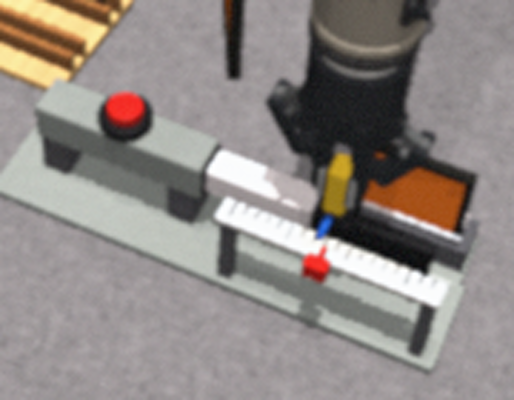

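Both views show the boom held, the lens in its slot, and the pointer (323,228 in the crop) still a few mm short of the mark tip (322,250). About 7 mm remain.

>>> {"fn": "send_rows", "kwargs": {"deltas": [{"dx":0.1,"dy":3,"dz":0,"rx":0,"ry":0,"rz":0},{"dx":0.3,"dy":6,"dz":0,"rx":0,"ry":0,"rz":0},{"dx":0.3,"dy":7,"dz":0,"rx":0,"ry":0,"rz":0},{"dx":0.3,"dy":7,"dz":0,"rx":0,"ry":0,"rz":0},{"dx":0.3,"dy":7,"dz":0,"rx":0,"ry":0,"rz":0}]}}

```text
clock: 15.5
tcp_pos: [0.6232, 0.0923, 0.1189]
orientation: [0.068, 3.138, -0.002]
contact_force: [-1.3, -5.0, 7.4]
grip_width: 0.0174
gripper_force: 50.1
```

```bash
cat > m2.py <<'E'
from h import *
S=np.array([.5644,.1345]); ey=np.array([.0445,.999]); ex=np.array([.999,-.0445])
rg=lambda xr,yr,z:np.r_[S+xr/1000*ex+yr/1000*ey,z/1000]
# rectify the plane z=97 mm in rig axes, 8 px/mm, rows: rig x 75..135, cols: rig y -70..-10
q=grab('scene'); n=8
W=np.array([rg(x,y,97) for x in np.arange(75,135,1/n) for y in np.arange(-70,-10,1/n)])
uv=proj(q,W).astype(np.float32).reshape(60*n,60*n,2)
im=cv2.remap(q['frame'],uv,None,cv2.INTER_CUBIC); cv2.imwrite('pics/rect.png',im)
b,g,rr=[im[...,i].astype(float) for i in range(3)]
for nm,w,x0,x1 in(('pointer',np.clip(b-np.maximum(rr,g)-25,0,None),85,98),('mark',np.clip(rr-np.maximum(b,g)-40,0,None),106,112)):
    for xr in np.arange(x0,x1,2):
        s=w[int((xr-75)*n):int((xr-73)*n)].sum(0)
        if s.sum()>50: 
            c=(s*np.arange(len(s))).sum()/s.sum(); print(nm,xr,round(c/n-70,2),int(s.sum()))
print(r.get_obs()['tcp_pos'])
E
python3 m2.py; python3 m.py 8
```

```text
pointer 85 -39.55 79622
pointer 87 -39.58 78779
pointer 89 -39.47 76761
pointer 91 -39.41 65560
pointer 93 -39.41 50250
pointer 95 -39.44 34450
pointer 97 -39.42 16414
mark 106 -38.39 39106
mark 108 -38.35 48091
mark 110 -38.31 49430
[0.62318321 0.09217308 0.1189198 ]
wrist mark 732 X [113.8 129.7] Y [-47.6 -29.5] -38.61
wrist marktip 6 X [112.  112.7] Y [-40.6 -37.1] -38.68
scene pointer 26 X [76.2 96.2] Y [-44.6 -35.2] -39.18
scene mark 69 X [110.9 131.1] Y [-46.3 -28.8] -37.39
side pointer 13 X [78.5 98.6] Y [-46.4 -35.1] -41.78
side mark 23 X [110.2 129.4] Y [-53.3 -31.6] -43.86
[0.62317677 0.09217617 0.11891892] [-0.94924011 -4.35671343  7.56021435] 0.017435978091948235
```

View pics/rect.png

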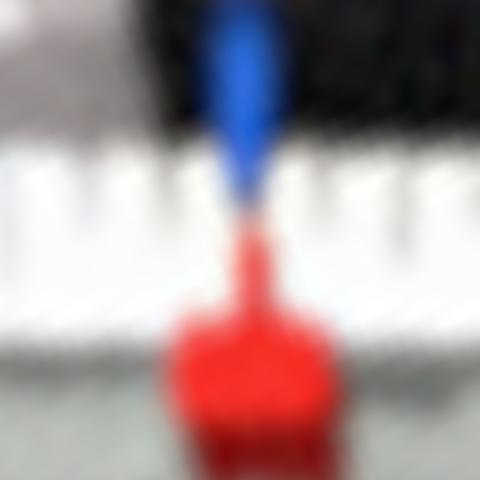

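The rectified view shows the pointer (245,190) just short of the mark tip (252,230), by roughly 0.9 mm.

>>> {"fn": "send_rows", "kwargs": {"deltas": [{"dx":0,"dy":0.9,"dz":0,"rx":0,"ry":0,"rz":0},{"dx":0,"dy":0.9,"dz":0,"rx":0,"ry":0,"rz":0},{"dx":0,"dy":0.9,"dz":0,"rx":0,"ry":0,"rz":0},{"dx":0,"dy":0.9,"dz":0,"rx":0,"ry":0,"rz":0},{"dx":0,"dy":0.9,"dz":0,"rx":0,"ry":0,"rz":0}]}}

```text
clock: 16.12
tcp_pos: [0.6232, 0.093, 0.1189]
orientation: [0.068, 3.138, -0.002]
contact_force: [-1.4, -5.3, 7.1]
grip_width: 0.0176
gripper_force: 50.1
```

>>> {"fn": "send_rows", "kwargs": {"deltas": [{"dx":0,"dy":0,"dz":0,"rx":0,"ry":0,"rz":0},{"dx":0,"dy":0,"dz":0,"rx":0,"ry":0,"rz":0},{"dx":0,"dy":0,"dz":0,"rx":0,"ry":0,"rz":0},{"dx":0,"dy":0,"dz":0,"rx":0,"ry":0,"rz":0},{"dx":0,"dy":0,"dz":0,"rx":0,"ry":0,"rz":0}]}}

```text
clock: 16.53
tcp_pos: [0.6232, 0.093, 0.1189]
orientation: [0.068, 3.138, -0.002]
contact_force: [-0.4, -4.1, 7.4]
grip_width: 0.0175
gripper_force: 50.1
```

```bash
python3 m2.py
```

```text
pointer 85 -38.61 77739
pointer 87 -38.55 77514
pointer 89 -38.53 74407
pointer 91 -38.61 63982
pointer 93 -38.57 51766
pointer 95 -38.52 33194
pointer 97 -38.5 11942
mark 106 -38.37 40016
mark 108 -38.33 48642
mark 110 -38.29 49404
[0.62321562 0.09294852 0.11891368]
```

Pointer and mark now agree within about 0.2 mm and the boom is steady, so I'm handing in.

```bash
python3 -c "
from bench import r
print(r.hand_in())"
```

```text
the job is handed in; nothing more can be done
None
```

I handed the job in at about 16.6 s: the amber lens is fully home in its slot and released, the boom is unlocked, and the arm is holding it with the pointer within about 0.2 mm of the red mark.

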